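Open the fastener jar in the bench brace

TASK

Set the square jar with the red cap upright and fully down in the square pocket of the green bench brace, cap still tight, so that the jar cannot turn. Then unscrew the red cap anticlockwise, stop turning once it comes free (about a sixth of a turn, never more than a quarter turn), lift it straight off, and finish still holding it level in the gripper, a couple of centimetres clear above the jar's mouth. Keep the jar upright and do not push the other things about.

Things in the scene. Friction and masses are not known exactly. Their poses are not given: they have to be found in the camera images.
- jar: clear square jar full of screws, 0.35 to 0.55 kg, loose, standing upright on the bench. Body 64 x 64 mm (sides along its x and y), 66 mm high; above it a white neck 34 mm across. Origin: centre of its underside; z up. It can be carried by its tight cap (1 mm of vertical play), hanging upright. On the open bench it merely turns along with the cap.
- jar_mouth (a point): top of the jar's neck, on its axis, 98 mm above the jar's underside (the top of a white bar 34 x 6 x 5 mm that is the neck's stiff thread and turns with the cap)
- cap: red ribbed round cap, white bar mark on top, 56 mm across, 24 mm high, 40 g, locked on the jar. Origin: centre of its lower rim, when on 80 mm above the jar's underside (14 mm of free neck below it for fingertips); z up. Three lugs inside hook under ledges: it lifts off only after 50 to 55 degrees anticlockwise from above, and hooks again past 105. Turning takes 0.35 N m.
- twist (a joint): how far the thread has been turned relative to the jar, rad, anticlockwise seen from above: 0 tight (start), cap free from about 0.9 to 1.8, mechanical stop at 2.3. It lags the cap by up to 4 degrees of slack and stays where it is left. Once free, the cap's rim is level with the jar's mouth after 18 mm of lift.
- brace: green steel brace screwed to the bench (fixed): plate 120 x 120 x 8 mm, and four 10 mm walls round a square pocket 70 x 70 mm, 24 mm deep, open at the top; above, sheet lips flare out to 86 mm at 43 mm above the bench, guiding the jar in. Origin: centre of its underside on the bench; pocket sides along its x and y. The jar fits in any of four quarter turns, 3 mm clearance a side, if within 5 degrees of square.
- brace_seat (a point): centre of the pocket's floor, 8 mm above the bench; axes as the brace
- wrench: bystander: a steel spanner, 170 mm long, lying flat; origin under its middle
- tape: bystander: a yellow roll, 68 mm across, 22 mm high, lying flat; origin at the centre of its underside
- driver: bystander: a screwdriver, 190 mm long, lying flat; origin under its middle
- bowl: bystander: a blue plastic bowl, 120 mm across, 45 mm high; origin at the centre of its underside
- spray: bystander: a standing spray can with a blue band, 54 mm across, 120 mm high; origin at the centre of its underside
- pickle_jar: bystander: a round amber jar with a green lid, 72 mm across, 110 mm high; origin at the centre of its underside (not the jar to open)
- rotor: bystander: a copper-coloured motor rotor standing on end, 60 mm across, 90 mm high; origin at the centre of its underside
Mind the look-alikes: they are no part of the job. Leave any pink or purple look-alike of the jar alone.

How it is judged:
By the outcome, as a careful person would: the job done as asked, in the order asked, and still so for the second after the job is handed in, while the arm keeps its last pose, push and grip.
It also fails if it takes over 54 s, if anything falls off the work surface, if the arm or the gripper's body presses on something with over 40 N, if the wrist force passes 120 N, or if a joint passes its speed limit or range.

ROBOT

A 6-joint arm with a two-finger parallel gripper is mounted at the origin on the work surface. World frame = base frame: x ahead of the robot, y to its left, z up, the work surface at z = 0. Lengths are in m, angles in rad, forces in N, time in s.
With the tool pointing down it reaches from about 0.3 to 0.875 m from the base axis. Payload 4.2 kg.
Tool frame: the origin (TCP) lies at the very end of the fingers, on their centre line; the grasp point (between the pads) lies 19 mm behind it; z points along the fingers, y is the line along which they close (so a half turn about z gives the same grasp; the last joint's range is limited). The gripper opens to 85 mm and grips with 20 to 120 N. Pads are 22 mm wide; open, the fingers measure 114 mm over their backs; the gripper's body (76 mm by 85 mm) begins 54 mm behind the grasp point. The pads swing forward as they close: fully open they stand 13 mm farther back than shut.
Start: joints at [-1.299, 0.32, 1.565, -0, 1.257, -0.02], TCP at [0.165, -0.551, 0.231] pointing down, gripper open.
Joint ranges: [-3.11, 3.11], [-0.84, 2.01], [0.21, 2.61], [-1.34, 4.49], [0.05, 2.63], [-2.56, 2.56]. Speed limits (rad/s): [2.57, 2.57, 3.14, 3.14, 3.14, 3.14].

INTERFACE

Orientations are given as a 3x3 rotation matrix whose columns are the frame's x, y, z axes.
In Python, from bench import ctrl gives the robot as it stands.
- The arm moves only by the tool arm_command, never from a script. Its argument "motion" is a list of rows, each an object of numbers: "hand": the finger opening in m, from 0 to 0.0854; "dx", "dy", "dz": the shift along the tool's x, y, z in m; "wx", "wy", "wz": the turn, a rotation vector about the tool's x, y, z in rad. In form: [{"hand": .., "dx": .., "dy": .., "dz": .., "wx": .., "wy": .., "wz": ..}, ...]. A call has 1 to 5 rows; each row shifts and turns the commanded pose from where the row before left it, along the tool's axes as they then stand; what a row does not reach is not made up. A row lasts 1/12 s, in which the tool goes at most 41.7 mm and 7.16 degrees, less where a joint would pass 70% of its speed; a pose out of reach is approached as far as the arm can. A call is refused whole if a number of a shift passes 0.0417 or a number of a turn 0.125, either way. A call with a gripper value outside its range is refused whole. The fingers move at their own pace and stop on an object; "grip_force" is the grip in N (left out, the last holds). Time passes only in rows, so rows that do not move let the fingers close. It gives the time, the measured TCP pose, the force, the opening and the grip force at its end, in the units of the state.
- ctrl.sense(): the state, without advancing time (a new reading comes with each control period).
- ctrl.grab_frame(name): name is "scene" or "top"; returns the picture (480x640x3 uint8, red, green, blue); there is no depth.
- ctrl.calibration(name): a dict with "fx", "fy", "cx", "cy" (pixels), "rvec" (rotation vector, rad) and "tvec" (3), from world to camera coordinates, as OpenCV has them. Camera axes: x right, y down, z forward; pixel columns grow to the right and rows downward; lengths in m; the calibration is good to about 2 mm. A picture is of the moment at which its call begins. calibration takes no time and is no camera call.
- ctrl.hand_in(): hands the job in; it is judged then, once.
The state is a dict: "time": time; "joint_positions": joint angles; "qvel": joint speeds; "joint_efforts": joint torques, N m; "eef_pos": TCP position; "tool_rot": TCP orientation; "force": force on the tool from outside, world axes, zero at the start; "wrist_torque": the same for the moment, N m; "finger_gap": finger opening in m; "grasp_force": force on a finger pad.
Only numpy, scipy, OpenCV 4.12 (cv2) and the standard library are available. Lean on these libraries where they do the work, as an engineer would, in place of code of your own. Each camera call takes 0.05 s, during which the arm holds its last target. There are 200 camera calls.

## Working session

There is one attempt and no reset: what is moved stays moved. The work goes in short steps, Python scripts to look and compute and a tool call to move; the robot and the scene stay as the last step left them, time stands still between calls to the robot, and variables do not carry over. Pictures are saved under pics/ and viewed, at most 10 in all, crops included, and the job is handed in when it is done.

Besides the shell and the picture viewer there is one more tool, called after "Request:" as name(argument=value, ...) on one line, values as JSON. arm_command: Moves the arm, as the interface text tells. Its arguments: {"type":"object","properties":{"motion":{"type":"array","items":{"type":"object","properties":{"hand":{"type":"number"},"dx":{"type":"number"},"dy":{"type":"number"},"dz":{"type":"number"},"wx":{"type":"number"},"wy":{"type":"number"},"wz":{"type":"number"}}}},"grip_force":{"type":"number"}},"required":["motion"]}

```bash
mkdir -p pics; ls; cat > h.py <<'E'
import numpy as np, cv2
from bench import ctrl
def cam(n):
    c=ctrl.calibration(n); K=np.array([[c['fx'],0,c['cx']],[0,c['fy'],c['cy']],[0,0,1.]])
    R=cv2.Rodrigues(np.array(c['rvec'],float))[0]; t=np.array(c['tvec'],float); return K,R,t
def plane(n,uv,z):
    K,R,t=cam(n); o=-R.T@t; d=R.T@np.linalg.solve(K,[uv[0],uv[1],1]); return o+d*(z-o[2])/d[2]
def proj(n,p):
    K,R,t=cam(n); q=K@(R@np.array(p)+t); return q[:2]/q[2]
def tri(a,ua,b,ub):
    P=[]
    for n in (a,b):
        K,R,t=cam(n); P.append(K@np.c_[R,t])
    X=cv2.triangulatePoints(P[0],P[1],np.array(ua,float).reshape(2,1),np.array(ub,float).reshape(2,1))[:,0]; return X[:3]/X[3]
def snap(n,f):
    im=cv2.cvtColor(np.array(ctrl.grab_frame(n)),cv2.COLOR_RGB2BGR); cv2.imwrite('pics/'+f,im); return im
E
python3 - <<'E'
from h import *
for n in('scene','top'):
    snap(n,n+'0.png'); K,R,t=cam(n); print(n,K[0,0],-R.T@t,R[2])
s=ctrl.sense(); print(s)
E
```

```text
pics
scene 435.57272437111175 [ 1.05711343 -0.48982897  0.55509795] [-0.58725609  0.58883028 -0.555346  ]
top 476.56336648823935 [ 0.31821232 -0.00816424  1.16970483] [ 0.19933751 -0.00286996 -0.97992669]
{'time': 0.1, 'joint_positions': array([-1.29898491e+00,  3.20226386e-01,  1.56554859e+00, -4.05347069e-05,
        1.25735913e+00, -1.99772692e-02]), 'qvel': array([ 0.00166974, -0.0013453 , -0.00315824,  0.00047814,  0.00058328,
        0.00053494]), 'joint_efforts': array([ 6.93567126e-04, -4.16407192e+01, -2.34703839e+01, -5.54305939e-05,
        4.88841804e-03,  3.94098221e-07]), 'eef_pos': array([ 0.16529917, -0.55029962,  0.2305705 ]), 'tool_rot': array([[ 9.57727257e-01,  2.87677418e-01, -4.50988155e-04],
       [ 2.87677772e-01, -9.57726122e-01,  1.47450664e-03],
       [-7.74087366e-06, -1.54191447e-03, -9.99998811e-01]]), 'force': array([ 0.00095742,  0.16859203, -0.92533181]), 'wrist_torque': array([-0.01352262,  0.06342261, -0.01175514]), 'grasp_force': 0.0, 'finger_gap': 0.08556571585699257}
```

View pics/scene0.png

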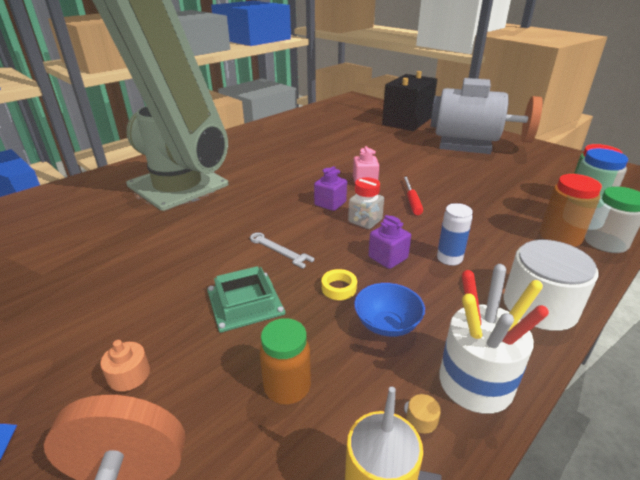

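View pics/top0.png

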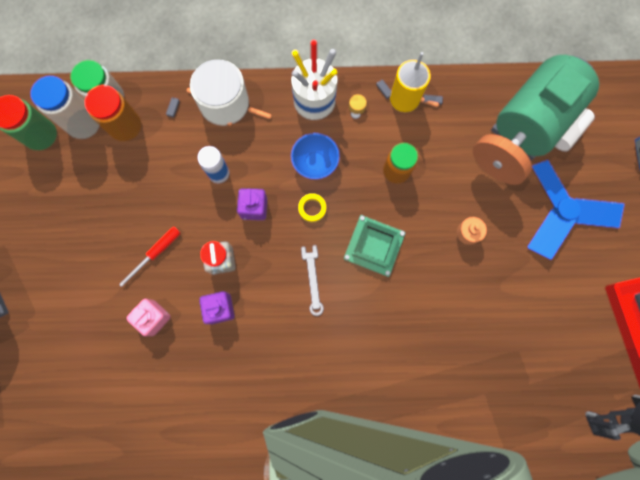

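The square jar is at top (215,255) and scene (367,203). The other red caps (top (105,103) and (12,112)) are on round jars, and the pink and purple square ones are look-alikes. Only the clear, square, red-capped one fits. The brace is at top (376,246) and scene (246,298). I'll confirm in one crop and measure.

```bash
cat > m.py <<'E'
from h import *
def blob(im,lo,hi,box):
    x0,y0,x1,y1=box; h=cv2.cvtColor(im,cv2.COLOR_BGR2HSV)
    m=np.zeros(h.shape[:2],np.uint8); 
    r=cv2.inRange(h,np.array(lo),np.array(hi))
    if lo[0]==0: r|=cv2.inRange(h,np.array([172,lo[1],lo[2]]),np.array([180,255,255]))
    m[y0:y1,x0:x1]=r[y0:y1,x0:x1]
    c=max(cv2.findContours(m,0,1)[0],key=cv2.contourArea); return c
E
python3 - <<'E'
from m import *
t=cv2.imread('pics/top0.png'); s=cv2.imread('pics/scene0.png')
a=blob(t,(0,150,100),(7,255,255),(190,230,242,285)); b=blob(s,(0,150,80),(7,255,255),(345,170,392,215))
print('cap',cv2.boundingRect(a),cv2.minAreaRect(a),cv2.boundingRect(b),cv2.fitEllipse(cv2.convexHull(a)))
g=blob(t,(60,60,30),(90,255,255),(335,205,415,285)); g2=blob(s,(60,60,30),(90,255,255),(195,255,295,340))
for n,c in(('top',g),('scene',g2)):
    print(n,cv2.minAreaRect(c),cv2.approxPolyDP(cv2.convexHull(c),4,True)[:,0].tolist())
A=cv2.resize(t[225:290,185:250],(390,390),interpolation=2); B=cv2.resize(s[170:235,335:400],(390,390),interpolation=2)
C=cv2.resize(t[205:285,335:415],(390,390),interpolation=2)[:,:390]
cv2.imwrite('pics/crop0.png',cv2.resize(np.hstack([A,B,C]),None,fx=.68,fy=.68))
E
```

```text
cap (200, 240, 26, 26) ((212.5, 252.5), (25.0, 25.0), 90.0) (355, 177, 26, 20) ((212.27896118164062, 253.07936096191406), (25.895729064941406, 26.206764221191406), 68.5672836303711)
top ((374.3033142089844, 245.33609008789062), (48.34364318847656, 46.96702194213867), 21.370620727539062) [[359, 219], [399, 230], [402, 240], [390, 271], [384, 274], [349, 260], [346, 252]]
scene ((244.7032928466797, 296.5830993652344), (54.5807991027832, 68.44747924804688), 74.35775756835938) [[260, 268], [284, 313], [220, 331], [208, 291], [215, 279]]
```

View pics/crop0.png

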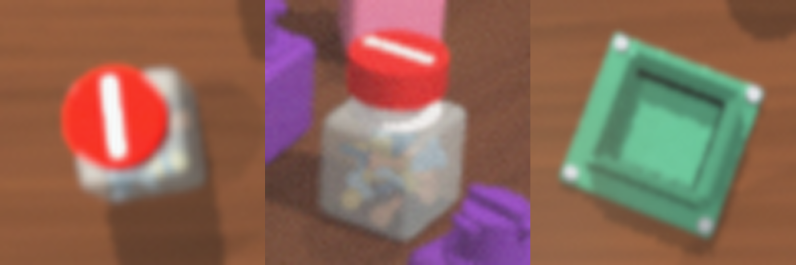

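```bash
python3 - <<'E'
from m import *
t=cv2.imread('pics/top0.png'); s=cv2.imread('pics/scene0.png')
np.set_printoptions(precision=4,suppress=True)
print('captop tri',tri('top',(212.3,253),'scene',(367.6,183.5)), plane('top',(212.3,253),.104), plane('scene',(367.6,183.5),.104))
# white screws of the brace in both views
P={}
for n,im,bx in(('top',t,(335,205,415,285)),('scene',s,(200,255,292,340))):
    h=cv2.cvtColor(im,cv2.COLOR_BGR2HSV); x0,y0,x1,y1=bx
    m=cv2.inRange(h,np.array([0,0,125]),np.array([180,75,255]))[y0:y1,x0:x1]
    k,l,st,ce=cv2.connectedComponentsWithStats(m)
    for i in range(1,k):
        if st[i,4]>=3:
            c=ce[i]+[x0,y0]; print(n,c,st[i,4],plane(n,c,.009))
def px(x,y): return ((x)/4.08+185,(y)/4.08+225)
def ps(x,y): return ((x-265)/4.08+335,(y)/4.08+170)
for c in [(322,205),(405,240),(458,205)]: print('bot sc',ps(*c),plane('scene',ps(*c),0))
for c in [(322,130),(405,150),(466,112)]: print('top sc',ps(*c),plane('scene',ps(*c),.066))
A=cv2.resize(t[233:283,190:245],(440,400),interpolation=2); B=cv2.resize(s[175:237,340:390],(323,400),interpolation=2)
o=np.hstack([A,B]); o=cv2.convertScaleAbs(o,alpha=1.5,beta=-40)
cv2.imwrite('pics/crop1.png',o)
E
```

```text
captop tri [0.4978 0.2208 0.0984] [0.4964 0.2191 0.104 ] [0.5049 0.2129 0.104 ]
top [367.7065 234.0995] 201 [ 0.5506 -0.1459  0.009 ]
top [387.1034 272.4828] 29 [ 0.4538 -0.1889  0.009 ]
scene [288.7143 255.6429] 14 [ 0.4844 -0.0136  0.009 ]
scene [257.     266.3333] 3 [ 0.4658 -0.0835  0.009 ]
scene [251.     267.4286] 7 [ 0.4599 -0.0944  0.009 ]
scene [240. 270.] 3 [ 0.4509 -0.1152  0.009 ]
scene [244.5 269. ] 4 [ 0.4547 -0.1068  0.009 ]
scene [266.     275.0667] 30 [ 0.5009 -0.0886  0.009 ]
scene [232. 272.] 3 [ 0.4447 -0.1304  0.009 ]
scene [236. 271.] 3 [ 0.4478 -0.1228  0.009 ]
scene [224. 274.] 3 [ 0.4386 -0.1454  0.009 ]
scene [228. 273.] 3 [ 0.4416 -0.1379  0.009 ]
scene [216.     277.1667] 6 [ 0.4357 -0.1622  0.009 ]
scene [220. 275.] 3 [ 0.4356 -0.1528  0.009 ]
scene [210.5882 287.8824] 17 [ 0.4557 -0.1879  0.009 ]
scene [273.6667 289.    ] 3 [ 0.5442 -0.1051  0.009 ]
scene [278.6667 299.    ] 3 [ 0.5725 -0.1167  0.009 ]
scene [280.4444 308.5556] 45 [ 0.5943 -0.1311  0.009 ]
scene [221.6522 324.9348] 46 [ 0.5529 -0.2292  0.009 ]
bot sc (348.97058823529414, 220.2450980392157) [0.4707 0.1928 0.    ]
bot sc (369.3137254901961, 228.8235294117647) [0.5302 0.1978 0.    ]
bot sc (382.30392156862746, 220.2450980392157) [0.5281 0.2494 0.    ]
top sc (348.97058823529414, 201.86274509803923) [0.4871 0.1713 0.066 ]
top sc (369.3137254901961, 206.76470588235293) [0.5345 0.1865 0.066 ]
top sc (384.2647058823529, 197.45098039215685) [0.5316 0.2444 0.066 ]
```

View pics/crop1.png

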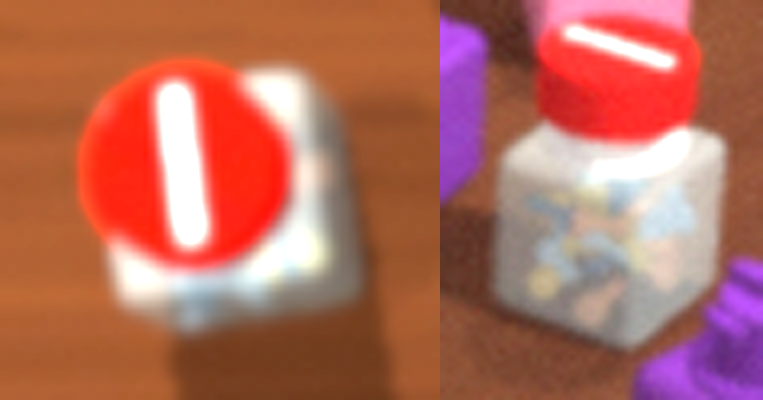

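```bash
python3 - <<'E'
from m import *
t=cv2.imread('pics/top0.png'); s=cv2.imread('pics/scene0.png')
np.set_printoptions(precision=4,suppress=True)
def white(n,im,x,y,r,smin=80,vmin=150):
    h=cv2.cvtColor(im[y-r:y+r+1,x-r:x+r+1],cv2.COLOR_BGR2HSV); w=np.clip(120-h[...,1].astype(float),0,None)*(h[...,2]>vmin)
    yy,xx=np.mgrid[:2*r+1,:2*r+1]; return np.array([(w*xx).sum(),(w*yy).sum()])/w.sum()+[x-r,y-r]
S=[(266,275),(280,309),(222,325),(211,288)]; T=[(362,218),(402,233),(387,272),(347,257)]
T=[white('top',t,*p,3) for p in T]; S=[white('scene',s,*p,3) for p in S]
# top order -> world; pair by nearest
W=np.array([plane('top',p,.009) for p in T]); V=np.array([plane('scene',p,.009) for p in S])
for p,w in zip(T,W):
    j=np.argmin(np.linalg.norm(V-w,axis=1)); print(p,w,V[j],tri('top',p,'scene',S[j]))
print(W.mean(0),V.mean(0))
for Z in(W,V):
    print(np.degrees(cv2.minAreaRect(Z[:,:2].astype(np.float32))[2]*np.pi/180), cv2.minAreaRect((Z[:,:2]*1000).astype(np.float32)))
# bar on cap
for n,im,b in(('top',t,(203,243,222,264)),('scene',s,(356,177,379,189))):
    x0,y0,x1,y1=b; h=cv2.cvtColor(im[y0:y1,x0:x1],cv2.COLOR_BGR2HSV); m=(h[...,1]<110)&(h[...,2]>170)
    yy,xx=np.nonzero(m); pts=np.c_[xx+x0,yy+y0].astype(np.float32); c=pts.mean(0)
    w=np.array([plane(n,p,.104)[:2] for p in pts]); d=np.linalg.eigh(np.cov(w.T)); e=d[1][:,1]
    print(n,c,len(pts),w.mean(0),np.degrees(np.arctan2(e[1],e[0])))
    g=c if n=='top' else (lambda a:a)(c)
    if n=='top': ct=c
    else: print('tri',tri('top',ct,'scene',c))
E
```

```text
[361.8767 217.6938] [ 0.5928 -0.1333  0.009 ] [nan nan nan] [nan nan nan]
[401.7099 232.7068] [ 0.5521 -0.2306  0.009 ] [nan nan nan] [nan nan nan]
[387.0361 272.1281] [ 0.4547 -0.1888  0.009 ] [nan nan nan] [nan nan nan]
[346.8887 256.6635] [ 0.4952 -0.0921  0.009 ] [nan nan nan] [nan nan nan]
[ 0.5237 -0.1612  0.009 ] [nan nan nan]
67.11919403076172 ((523.6348266601562, -161.33059692382812), (105.46215057373047, 106.25945281982422), 67.11919403076172)
-68.93328857421875 ((526.1594848632812, -158.57443237304688), (150.20506286621094, 0.0), -68.93329620361328)
top [212.5474 253.0947] 95 [0.4962 0.2185] -175.77287655421736
scene [367.1187 181.    ] 59 [0.4959 0.2219] -174.61286031251512
tri [0.4967 0.2191 0.1049]<stdin>:6: RuntimeWarning: invalid value encountered in divide
```

Confirmed: this is the clear square jar with screws. The cap centre is (0.496, 0.219), its top at z = 0.105, yaw about +5°. The brace is at (0.5245, -0.160), yaw about -23°. Moving above the jar now.

Request:
arm_command(motion=[{"hand": 0.085,"dx": 0.02,"dy": -0.024},{"dx": 0.025,"dy": -0.03},{"dx": 0.025,"dy": -0.03},{"dx": 0.025,"dy": -0.03},{"dx": 0.025,"dy": -0.03}])

```text
invalid input at $.motion[0]: expected keys hand, dx, dy, dz, wx, wy, wz
```

Request:
arm_command(motion=[{"dx": 0.025,"dy": -0.03},{"dx": 0.025,"dy": -0.03},{"dx": 0.025,"dy": -0.03},{"dx": 0.025,"dy": -0.03},{"dx": 0.025,"dy": -0.03}])

```text
invalid input at $.motion[0]: expected keys hand, dx, dy, dz, wx, wy, wz
```

Request:
arm_command(motion=[{"dx": 0.025,"dy": -0.03},{"dx": 0.025,"dy": -0.03},{"dx": 0.025,"dy": -0.03},{"dx": 0.025,"dy": -0.03},{"dx": 0.025,"dy": -0.03}])

```text
invalid input at $.motion[0]: expected keys hand, dx, dy, dz, wx, wy, wz
```

Request:
arm_command(motion=[{"dx": 0.025,"dy": -0.03},{"dx": 0.025,"dy": -0.03},{"dx": 0.025,"dy": -0.03},{"dx": 0.025,"dy": -0.03},{}])

```text
invalid input at $.motion[0]: expected keys hand, dx, dy, dz, wx, wy, wz
```

Request:
arm_command(motion=[{"hand": 0.085,"dx": 0.02,"dy": -0.024,"dz": 0,"wx": 0,"wy": 0,"wz": 0},{"hand": 0.085,"dx": 0.025,"dy": -0.03,"dz": 0,"wx": 0,"wy": 0,"wz": 0},{"hand": 0.085,"dx": 0.025,"dy": -0.03,"dz": 0,"wx": 0,"wy": 0,"wz": 0},{"hand": 0.085,"dx": 0.025,"dy": -0.03,"dz": 0,"wx": 0,"wy": 0,"wz": 0},{"hand": 0.085,"dx": 0.025,"dy": -0.03,"dz": 0,"wx": 0,"wy": 0,"wz": 0}])

```text
time: 0.52
eef_pos: [0.239, -0.3764, 0.2308]
tool_rot: [[0.958, 0.287, -0.0], [0.287, -0.958, 0.001], [-0.0, -0.001, -1.0]]
force: [1.3, -1.0, -0.2]
finger_gap: 0.0847
grasp_force: 0.0
```

Request:
arm_command(motion=[{"hand": 0.085,"dx": 0.025,"dy": -0.03,"dz": 0,"wx": 0,"wy": 0,"wz": 0},{"hand": 0.085,"dx": 0.025,"dy": -0.03,"dz": 0,"wx": 0,"wy": 0,"wz": 0},{"hand": 0.085,"dx": 0.025,"dy": -0.03,"dz": 0,"wx": 0,"wy": 0,"wz": 0},{"hand": 0.085,"dx": 0.025,"dy": -0.03,"dz": 0,"wx": 0,"wy": 0,"wz": 0},{"hand": 0.085,"dx": 0.025,"dy": -0.03,"dz": 0,"wx": 0,"wy": 0,"wz": 0}])

```text
time: 0.93
eef_pos: [0.3155, -0.1968, 0.2312]
tool_rot: [[0.958, 0.287, -0.0], [0.287, -0.958, 0.0], [-0.0, -0.0, -1.0]]
force: [1.1, -0.5, -0.2]
finger_gap: 0.0851
grasp_force: 0.0
```

Request:
arm_command(motion=[{"hand": 0.085,"dx": 0.025,"dy": -0.03,"dz": 0,"wx": 0,"wy": 0,"wz": 0},{"hand": 0.085,"dx": 0.025,"dy": -0.03,"dz": 0,"wx": 0,"wy": 0,"wz": 0},{"hand": 0.085,"dx": 0.025,"dy": -0.03,"dz": 0,"wx": 0,"wy": 0,"wz": 0},{"hand": 0.085,"dx": 0.025,"dy": -0.03,"dz": 0,"wx": 0,"wy": 0,"wz": 0},{"hand": 0.085,"dx": 0.025,"dy": -0.03,"dz": 0,"wx": 0,"wy": 0,"wz": 0}])

```text
time: 1.35
eef_pos: [0.392, -0.0171, 0.2312]
tool_rot: [[0.958, 0.288, 0.0], [0.288, -0.958, -0.0], [-0.0, 0.0, -1.0]]
force: [0.8, -0.5, 0.7]
finger_gap: 0.085
grasp_force: 0.0
```

Request:
arm_command(motion=[{"hand": 0.085,"dx": 0.025,"dy": -0.03,"dz": 0,"wx": 0,"wy": 0,"wz": 0},{"hand": 0.085,"dx": 0.025,"dy": -0.03,"dz": 0,"wx": 0,"wy": 0,"wz": 0},{"hand": 0.085,"dx": 0.025,"dy": -0.03,"dz": 0,"wx": 0,"wy": 0,"wz": 0},{"hand": 0.085,"dx": 0.025,"dy": -0.03,"dz": 0,"wx": 0,"wy": 0,"wz": 0},{"hand": 0.085,"dx": 0.025,"dy": -0.03,"dz": 0,"wx": 0,"wy": 0,"wz": 0}])

```text
time: 1.77
eef_pos: [0.4686, 0.1626, 0.231]
tool_rot: [[0.958, 0.288, -0.001], [0.288, -0.958, -0.001], [-0.001, 0.0, -1.0]]
force: [0.9, 0.4, 1.0]
finger_gap: 0.0848
grasp_force: 0.0
```

Request:
arm_command(motion=[{"hand": 0.085,"dx": 0.0214,"dy": -0.0231,"dz": 0,"wx": 0,"wy": 0,"wz": 0},{"hand": 0.085,"dx": 0.0214,"dy": -0.0231,"dz": 0,"wx": 0,"wy": 0,"wz": 0},{"hand": 0.085,"dx": 0,"dy": 0,"dz": 0.035,"wx": 0,"wy": 0,"wz": 0},{"hand": 0.085,"dx": 0,"dy": 0,"dz": 0.035,"wx": 0,"wy": 0,"wz": 0},{"hand": 0.085,"dx": 0,"dy": 0,"dz": 0.03,"wx": 0,"wy": 0,"wz": 0}])

```text
time: 2.18
eef_pos: [0.4957, 0.2176, 0.1292]
tool_rot: [[0.957, 0.289, -0.001], [0.289, -0.957, -0.001], [-0.001, 0.0, -1.0]]
force: [-0.6, -0.2, -0.7]
finger_gap: 0.0852
grasp_force: 0.0
```

```bash
python3 - <<'E'
from h import *
s=snap('scene','s1.png'); t=snap('top','t1.png')
A=cv2.resize(s[120:240,320:420],(500,600),interpolation=2); B=cv2.resize(t[225:285,190:220],(300,600),interpolation=2)
cv2.imwrite('pics/c1.png',np.hstack([A,B])); print(ctrl.sense()['eef_pos'])
E
```

```text
[0.49258027 0.21581193 0.12630077]
```

View pics/c1.png

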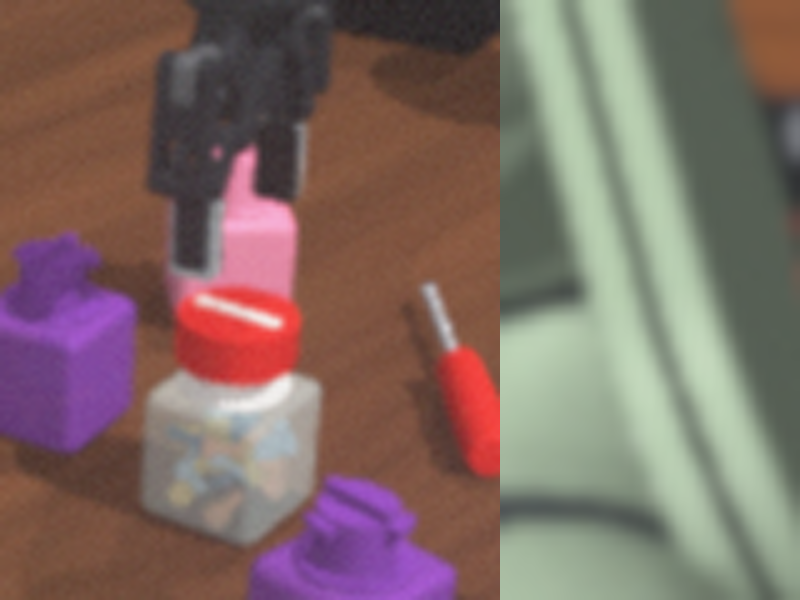

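```bash
python3 - <<'E'
from h import *
s=ctrl.sense(); print(s['eef_pos'],s['qvel'],s['joint_positions'])
e=s['eef_pos']; R=s['tool_rot']
for h in (0.131,.135,.139,.144): print(h,proj('scene',[.4963,.219,h]),[proj('scene',[.4963+k*.0426*R[0,1],.219+k*.0426*R[1,1],h]) for k in(1,-1)])
E
```

```text
[0.49258027 0.21581193 0.12630077] [-0.00572768 -0.05961473 -0.10308558  0.00018812  0.05473068 -0.00057487] [ 3.91629736e-01  3.57225840e-01  1.79523634e+00 -1.60894186e-04
  1.00124669e+00  1.67028148e+00]
0.131 [367.08517485 170.6532875 ] [array([359.40247004, 178.10441936]), array([374.29442645, 163.66133798])]
0.135 [367.18380823 169.02777661] [array([359.48636246, 176.44285255]), array([374.40585034, 162.07066482])]
0.139 [367.28288976 167.39487998] [array([359.57064863, 174.77348711]), array([374.51776484, 160.47298789])]
0.144 [367.40737655 165.3432961 ] [array([359.67656428, 172.67572961]), array([374.65835281, 158.46597203])]
```

Request:
arm_command(motion=[{"hand": 0.085,"dx": 0,"dy": 0,"dz": 0,"wx": 0,"wy": 0,"wz": 0},{"hand": 0.085,"dx": 0,"dy": 0,"dz": 0.01,"wx": 0,"wy": 0,"wz": 0}])

```text
time: 2.45
eef_pos: [0.4989, 0.2181, 0.1244]
tool_rot: [[0.958, 0.287, 0.007], [0.287, -0.958, 0.003], [0.007, -0.001, -1.0]]
force: [0.8, -0.1, 0.2]
finger_gap: 0.085
grasp_force: 0.0
```

Request:
arm_command(motion=[{"hand": 0.085,"dx": 0,"dy": 0,"dz": 0.01,"wx": 0,"wy": 0,"wz": 0},{"hand": 0.085,"dx": 0,"dy": 0,"dz": 0.012,"wx": 0,"wy": 0,"wz": 0},{"hand": 0.085,"dx": 0,"dy": 0,"dz": 0.012,"wx": 0,"wy": 0,"wz": 0},{"hand": 0.085,"dx": 0,"dy": 0,"dz": 0.008,"wx": 0,"wy": 0,"wz": 0},{"hand": 0.085,"dx": 0,"dy": 0,"dz": 0,"wx": 0,"wy": 0,"wz": 0}])

```text
time: 2.87
eef_pos: [0.4956, 0.2167, 0.0782]
tool_rot: [[0.958, 0.287, -0.002], [0.287, -0.958, -0.001], [-0.002, 0.0, -1.0]]
force: [-0.1, 0.6, -0.4]
finger_gap: 0.0848
grasp_force: 0.0
```

Request:
arm_command(motion=[{"hand": 0.085,"dx": 0,"dy": 0,"dz": 0,"wx": 0,"wy": 0,"wz": 0},{"hand": 0.085,"dx": 0,"dy": 0,"dz": 0,"wx": 0,"wy": 0,"wz": 0}])

```text
time: 3.03
eef_pos: [0.4969, 0.2173, 0.08]
tool_rot: [[0.958, 0.288, 0.002], [0.288, -0.958, 0.001], [0.002, -0.0, -1.0]]
force: [-0.3, 0.5, 0.3]
finger_gap: 0.0849
grasp_force: 0.0
```

Request:
arm_command(motion=[{"hand": 0.085,"dx": 0,"dy": -0.0015,"dz": 0.005,"wx": 0,"wy": 0,"wz": 0},{"hand": 0.06,"dx": 0,"dy": 0,"dz": 0,"wx": 0,"wy": 0,"wz": 0},{"hand": 0.05,"dx": 0,"dy": 0,"dz": 0,"wx": 0,"wy": 0,"wz": 0},{"hand": 0.04,"dx": 0,"dy": 0,"dz": 0,"wx": 0,"wy": 0,"wz": 0},{"hand": 0.04,"dx": 0,"dy": 0,"dz": 0,"wx": 0,"wy": 0,"wz": 0}], grip_force=70)

```text
time: 3.45
eef_pos: [0.4961, 0.219, 0.075]
tool_rot: [[0.958, 0.288, 0.001], [0.288, -0.958, 0.001], [0.001, -0.001, -1.0]]
force: [-1.9, 0.8, 3.5]
finger_gap: 0.0542
grasp_force: 73.6
```

Request:
arm_command(motion=[{"hand": 0.04,"dx": 0,"dy": 0,"dz": 0,"wx": 0,"wy": 0,"wz": 0},{"hand": 0.04,"dx": 0,"dy": 0,"dz": 0,"wx": 0,"wy": 0,"wz": 0},{"hand": 0.04,"dx": 0,"dy": 0,"dz": 0,"wx": 0,"wy": 0,"wz": 0}])

```text
time: 3.7
eef_pos: [0.4961, 0.219, 0.0749]
tool_rot: [[0.958, 0.288, 0.001], [0.288, -0.958, 0.001], [0.001, -0.001, -1.0]]
force: [-1.3, 1.4, 5.4]
finger_gap: 0.0544
grasp_force: 73.7
```

Request:
arm_command(motion=[{"hand": 0.04,"dx": 0,"dy": 0,"dz": -0.005,"wx": 0,"wy": 0,"wz": 0},{"hand": 0.04,"dx": 0,"dy": 0,"dz": -0.015,"wx": 0,"wy": 0,"wz": 0},{"hand": 0.04,"dx": 0,"dy": 0,"dz": -0.02,"wx": 0,"wy": 0,"wz": 0},{"hand": 0.04,"dx": 0,"dy": 0,"dz": -0.02,"wx": 0,"wy": 0,"wz": 0},{"hand": 0.04,"dx": 0,"dy": 0,"dz": -0.015,"wx": 0,"wy": 0,"wz": 0}])

```text
time: 4.12
eef_pos: [0.4956, 0.2181, 0.1498]
tool_rot: [[0.958, 0.288, -0.001], [0.288, -0.958, -0.001], [-0.001, 0.001, -1.0]]
force: [0.4, -0.2, -4.2]
finger_gap: 0.0544
grasp_force: 74.9
```

Request:
arm_command(motion=[{"hand": 0.04,"dx": 0,"dy": 0,"dz": -0.01,"wx": 0,"wy": 0,"wz": 0},{"hand": 0.04,"dx": 0,"dy": 0,"dz": 0,"wx": 0,"wy": 0,"wz": 0}])

```text
time: 4.28
eef_pos: [0.4967, 0.2187, 0.1607]
tool_rot: [[0.958, 0.288, 0.003], [0.288, -0.958, 0.001], [0.003, 0.0, -1.0]]
force: [0.7, 1.0, -4.1]
finger_gap: 0.0542
grasp_force: 75.0
```

Request:
arm_command(motion=[{"hand": 0.04,"dx": -0.002,"dy": 0.009,"dz": 0,"wx": 0,"wy": 0,"wz": 0},{"hand": 0.04,"dx": -0.004,"dy": 0.018,"dz": 0,"wx": 0,"wy": 0,"wz": 0},{"hand": 0.04,"dx": -0.0055,"dy": 0.025,"dz": 0,"wx": 0,"wy": 0,"wz": 0},{"hand": 0.04,"dx": -0.0055,"dy": 0.025,"dz": 0,"wx": 0,"wy": 0,"wz": 0},{"hand": 0.04,"dx": -0.0055,"dy": 0.025,"dz": 0,"wx": 0,"wy": 0,"wz": 0}])

```text
time: 4.7
eef_pos: [0.5023, 0.1125, 0.1574]
tool_rot: [[0.958, 0.288, -0.004], [0.288, -0.958, -0.001], [-0.004, 0.0, -1.0]]
force: [0.9, 0.3, -4.5]
finger_gap: 0.0542
grasp_force: 75.0
```

Request:
arm_command(motion=[{"hand": 0.04,"dx": -0.0055,"dy": 0.025,"dz": 0,"wx": 0,"wy": 0,"wz": 0},{"hand": 0.04,"dx": -0.0055,"dy": 0.025,"dz": 0,"wx": 0,"wy": 0,"wz": 0},{"hand": 0.04,"dx": -0.0055,"dy": 0.025,"dz": 0,"wx": 0,"wy": 0,"wz": 0},{"hand": 0.04,"dx": -0.0055,"dy": 0.025,"dz": 0,"wx": 0,"wy": 0,"wz": 0},{"hand": 0.04,"dx": -0.0055,"dy": 0.025,"dz": 0,"wx": 0,"wy": 0,"wz": 0}])

```text
time: 5.12
eef_pos: [0.5117, -0.0151, 0.1575]
tool_rot: [[0.958, 0.288, -0.004], [0.288, -0.958, -0.0], [-0.004, -0.001, -1.0]]
force: [1.1, -0.9, -2.7]
finger_gap: 0.0547
grasp_force: 74.9
```

Request:
arm_command(motion=[{"hand": 0.04,"dx": -0.0055,"dy": 0.025,"dz": 0,"wx": 0,"wy": 0,"wz": 0},{"hand": 0.04,"dx": -0.0055,"dy": 0.025,"dz": 0,"wx": 0,"wy": 0,"wz": 0},{"hand": 0.04,"dx": -0.0055,"dy": 0.025,"dz": 0,"wx": 0,"wy": 0,"wz": 0},{"hand": 0.04,"dx": -0.0055,"dy": 0.025,"dz": 0,"wx": 0,"wy": 0,"wz": 0},{"hand": 0.04,"dx": -0.005,"dy": 0.022,"dz": 0,"wx": 0,"wy": 0,"wz": 0}])

```text
time: 5.53
eef_pos: [0.5209, -0.1398, 0.1574]
tool_rot: [[0.958, 0.287, -0.004], [0.287, -0.958, 0.0], [-0.004, -0.001, -1.0]]
force: [-0.9, -0.3, -3.8]
finger_gap: 0.0547
grasp_force: 75.0
```

Request:
arm_command(motion=[{"hand": 0.04,"dx": -0.003,"dy": 0.014,"dz": 0,"wx": 0,"wy": 0,"wz": 0.05},{"hand": 0.04,"dx": -0.002,"dy": 0.008,"dz": 0,"wx": 0,"wy": 0,"wz": 0.05},{"hand": 0.04,"dx": 0,"dy": 0,"dz": 0,"wx": 0,"wy": 0,"wz": 0.1},{"hand": 0.04,"dx": 0,"dy": 0,"dz": 0,"wx": 0,"wy": 0,"wz": 0.1},{"hand": 0.04,"dx": 0,"dy": 0,"dz": 0,"wx": 0,"wy": 0,"wz": 0.1}])

```text
time: 5.95
eef_pos: [0.5219, -0.161, 0.1572]
tool_rot: [[0.993, -0.114, -0.004], [-0.114, -0.994, 0.001], [-0.004, -0.0, -1.0]]
force: [-0.3, 0.4, -4.0]
finger_gap: 0.054
grasp_force: 75.0
```

Request:
arm_command(motion=[{"hand": 0.04,"dx": 0,"dy": 0,"dz": 0,"wx": 0,"wy": 0,"wz": 0.06},{"hand": 0.04,"dx": 0,"dy": 0,"dz": 0,"wx": 0,"wy": 0,"wz": 0.03},{"hand": 0.04,"dx": 0,"dy": 0,"dz": 0,"wx": 0,"wy": 0,"wz": 0},{"hand": 0.04,"dx": 0,"dy": 0,"dz": 0,"wx": 0,"wy": 0,"wz": 0},{"hand": 0.04,"dx": 0,"dy": 0,"dz": 0,"wx": 0,"wy": 0,"wz": 0}])

```text
time: 6.37
eef_pos: [0.5229, -0.1605, 0.1584]
tool_rot: [[0.981, -0.196, -0.002], [-0.196, -0.981, 0.0], [-0.002, 0.0, -1.0]]
force: [-0.4, -0.2, -4.4]
finger_gap: 0.0543
grasp_force: 75.0
```

```bash
python3 - <<'E'
from h import *
s=snap('scene','s2.png'); t=snap('top','t2.png')
A=cv2.resize(s[210:350,180:310],(520,560),interpolation=2); B=cv2.resize(t[195:295,340:390],(280,560),interpolation=2)
cv2.imwrite('pics/c2.png',np.hstack([A,B])); s=ctrl.sense();print(s['eef_pos'],np.round(s['joint_positions'],3))
E
```

```text
[ 0.52331039 -0.16042224  0.15884625] [-0.318  0.334  1.738 -0.     1.071  1.45 ]
```

View pics/c2.png

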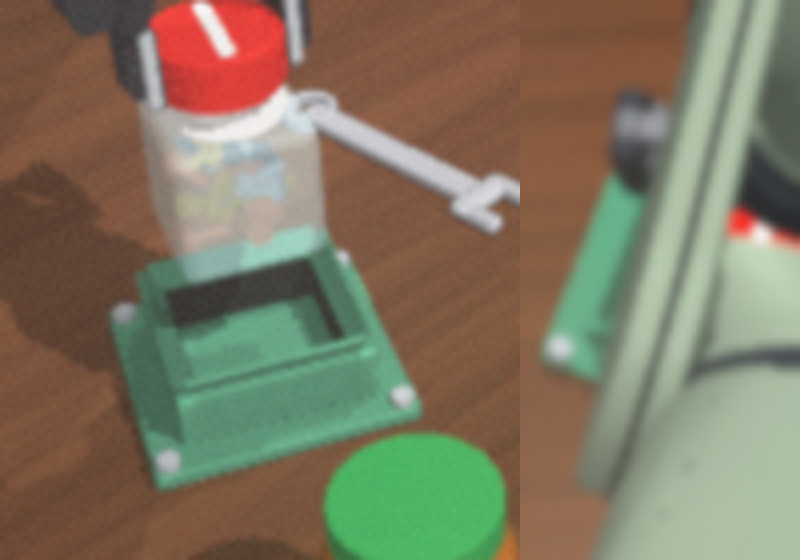

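```bash
python3 - <<'E'
from h import *
def P(p): u=proj('scene',p); return np.round([(u[0]-180)*4,(u[1]-210)*4]).astype(int).tolist()
for cx,cy,yw in((.5233,-.1604,-23.2),(.5233,-.1604,-29),(.5233,-.1604,-17)):
    y=np.radians(yw);c,s=np.cos(y),np.sin(y)
    print(yw,{(a,b):[P([cx+.032*(c*a-s*b),cy+.032*(s*a+c*b),z]) for z in(.084,.15)] for a in(-1,1) for b in(-1,1)}, P([cx,cy,.188]))
y=np.radians(-23.2);c,s=np.cos(y),np.sin(y)
print('lip',{(a,b):P([.5245+.043*(c*a-s*b),-.16+.043*(s*a+c*b),.043]) for a in(-1,1) for b in(-1,1)})
E
```

```text
-23.2 {(-1, -1): [[150, 199], [130, 76]], (-1, 1): [[289, 168], [276, 46]], (1, -1): [[179, 284], [159, 156]], (1, 1): [[327, 248], [314, 122]]} [209, 21]
-29 {(-1, -1): [[157, 194], [136, 71]], (-1, 1): [[298, 170], [284, 48]], (1, -1): [[170, 281], [149, 153]], (1, 1): [[321, 254], [308, 128]]} [209, 21]
-17 {(-1, -1): [[145, 205], [124, 82]], (-1, 1): [[280, 166], [266, 44]], (1, -1): [[190, 286], [169, 159]], (1, 1): [[332, 241], [319, 116]]} [209, 21]
lip {(-1, -1): [136, 263], (-1, 1): [316, 220], (1, -1): [173, 380], (1, 1): [367, 330]}
```

Request:
arm_command(motion=[{"hand": 0.04,"dx": 0.002,"dy": -0.001,"dz": 0.005,"wx": 0,"wy": 0,"wz": 0},{"hand": 0.04,"dx": 0,"dy": 0,"dz": 0.01,"wx": 0,"wy": 0,"wz": 0},{"hand": 0.04,"dx": 0,"dy": 0,"dz": 0.01,"wx": 0,"wy": 0,"wz": 0},{"hand": 0.04,"dx": 0,"dy": 0,"dz": 0.008,"wx": 0,"wy": 0,"wz": 0},{"hand": 0.04,"dx": 0,"dy": 0,"dz": 0.005,"wx": 0,"wy": 0,"wz": 0}])

```text
time: 6.88
eef_pos: [0.5248, -0.1594, 0.1193]
tool_rot: [[0.98, -0.197, -0.003], [-0.197, -0.98, 0.001], [-0.003, -0.0, -1.0]]
force: [0.1, 0.9, -4.7]
finger_gap: 0.0545
grasp_force: 75.0
```

Request:
arm_command(motion=[{"hand": 0.04,"dx": 0,"dy": 0,"dz": 0.004,"wx": 0,"wy": 0,"wz": 0},{"hand": 0.04,"dx": 0,"dy": 0,"dz": 0.004,"wx": 0,"wy": 0,"wz": 0},{"hand": 0.04,"dx": 0,"dy": 0,"dz": 0.004,"wx": 0,"wy": 0,"wz": 0},{"hand": 0.04,"dx": 0,"dy": 0,"dz": 0.004,"wx": 0,"wy": 0,"wz": 0}])

```text
time: 7.22
eef_pos: [0.5261, -0.1591, 0.107]
tool_rot: [[0.98, -0.198, 0.001], [-0.198, -0.98, 0.001], [0.0, -0.002, -1.0]]
force: [-8.1, 9.1, 32.1]
finger_gap: 0.0546
grasp_force: 78.6
```

```bash
python3 - <<'E'
from h import *
s=ctrl.sense()
for k in('eef_pos','force','wrist_torque','tool_rot'): print(k,np.round(s[k],4))
E
```

```text
eef_pos [ 0.5261 -0.1591  0.107 ]
force [-8.0961  9.1186 32.1141]
wrist_torque [1.1657 1.1164 0.0282]
tool_rot [[ 9.803e-01 -1.975e-01  8.000e-04]
 [-1.975e-01 -9.803e-01  1.400e-03]
 [ 5.000e-04 -1.500e-03 -1.000e+00]]
```

Request:
arm_command(motion=[{"hand": 0.04,"dx": 0,"dy": 0,"dz": -0.004,"wx": 0,"wy": 0,"wz": 0},{"hand": 0.04,"dx": -0.0024,"dy": -0.0016,"dz": 0,"wx": 0,"wy": 0,"wz": 0},{"hand": 0.04,"dx": 0,"dy": 0,"dz": 0.002,"wx": 0,"wy": 0,"wz": 0},{"hand": 0.04,"dx": 0,"dy": 0,"dz": 0.002,"wx": 0,"wy": 0,"wz": 0}])

```text
time: 7.55
eef_pos: [0.5238, -0.1577, 0.1051]
tool_rot: [[0.98, -0.197, 0.0], [-0.197, -0.98, -0.0], [0.001, 0.0, -1.0]]
force: [0.8, -0.4, -3.7]
finger_gap: 0.0542
grasp_force: 75.0
```

```bash
cat > st.py <<'E'
from h import *
s=ctrl.sense()
for k in('eef_pos','force','wrist_torque','finger_gap'): print(k,np.round(s[k],4))
E
python3 st.py
```

```text
eef_pos [ 0.5238 -0.1577  0.1051]
force [ 0.7689 -0.3909 -3.7152]
wrist_torque [-0.0981 -0.0827 -0.0009]
finger_gap 0.0542
```

Free now, and slightly lower. Continuing down gently.

Request:
arm_command(motion=[{"hand": 0.04,"dx": 0,"dy": 0,"dz": 0.003,"wx": 0,"wy": 0,"wz": 0},{"hand": 0.04,"dx": 0,"dy": 0,"dz": 0.003,"wx": 0,"wy": 0,"wz": 0},{"hand": 0.04,"dx": 0,"dy": 0,"dz": 0,"wx": 0,"wy": 0,"wz": 0}])

```text
time: 7.8
eef_pos: [0.5234, -0.1576, 0.0983]
tool_rot: [[0.98, -0.197, -0.001], [-0.197, -0.98, 0.0], [-0.001, -0.0, -1.0]]
force: [0.1, -0.1, -4.7]
finger_gap: 0.0542
grasp_force: 75.0
```

```bash
python3 st.py
```

```text
eef_pos [ 0.5234 -0.1576  0.0983]
force [ 0.1101 -0.0821 -4.7306]
wrist_torque [-0.0206 -0.1314 -0.0424]
finger_gap 0.0542
```

Request:
arm_command(motion=[{"hand": 0.04,"dx": 0,"dy": 0,"dz": 0.003,"wx": 0,"wy": 0,"wz": 0},{"hand": 0.04,"dx": 0,"dy": 0,"dz": 0.003,"wx": 0,"wy": 0,"wz": 0},{"hand": 0.04,"dx": 0,"dy": 0,"dz": 0.003,"wx": 0,"wy": 0,"wz": 0},{"hand": 0.04,"dx": 0,"dy": 0,"dz": 0.003,"wx": 0,"wy": 0,"wz": 0}])

```text
time: 8.13
eef_pos: [0.5238, -0.1578, 0.087]
tool_rot: [[0.98, -0.197, 0.0], [-0.197, -0.98, -0.0], [0.0, 0.0, -1.0]]
force: [0.7, -0.6, -3.3]
finger_gap: 0.0542
grasp_force: 75.1
```

Request:
arm_command(motion=[{"hand": 0.04,"dx": 0,"dy": 0,"dz": 0.002,"wx": 0,"wy": 0,"wz": 0},{"hand": 0.04,"dx": 0,"dy": 0,"dz": 0,"wx": 0,"wy": 0,"wz": 0}])

```text
time: 8.3
eef_pos: [0.5236, -0.1577, 0.0848]
tool_rot: [[0.98, -0.197, -0.001], [-0.197, -0.98, 0.0], [-0.001, -0.0, -1.0]]
force: [1.3, -0.1, -5.2]
finger_gap: 0.0542
grasp_force: 75.0
```

```bash
python3 st.py
```

```text
eef_pos [ 0.5236 -0.1577  0.0848]
force [ 1.344  -0.1019 -5.2486]
wrist_torque [-0.0293 -0.0814 -0.0295]
finger_gap 0.0542
```

Request:
arm_command(motion=[{"hand": 0.04,"dx": 0,"dy": 0,"dz": 0.001,"wx": 0,"wy": 0,"wz": 0},{"hand": 0.04,"dx": 0,"dy": 0,"dz": 0.001,"wx": 0,"wy": 0,"wz": 0},{"hand": 0.04,"dx": 0,"dy": 0,"dz": 0,"wx": 0,"wy": 0,"wz": 0}])

```text
time: 8.55
eef_pos: [0.524, -0.1578, 0.0837]
tool_rot: [[0.98, -0.197, 0.001], [-0.197, -0.98, -0.0], [0.001, 0.0, -1.0]]
force: [1.0, -0.5, -1.7]
finger_gap: 0.0541
grasp_force: 75.2
```

Request:
arm_command(motion=[{"hand": 0.04,"dx": 0,"dy": 0,"dz": 0.001,"wx": 0,"wy": 0,"wz": 0},{"hand": 0.04,"dx": 0,"dy": 0,"dz": 0,"wx": 0,"wy": 0,"wz": 0}])

```text
time: 8.72
eef_pos: [0.5242, -0.1578, 0.083]
tool_rot: [[0.98, -0.197, 0.001], [-0.197, -0.98, -0.0], [0.001, 0.0, -1.0]]
force: [-0.6, 0.3, 1.7]
finger_gap: 0.0546
grasp_force: 75.6
```

Request:
arm_command(motion=[{"hand": 0.04,"dx": 0,"dy": 0,"dz": 0.001,"wx": 0,"wy": 0,"wz": 0},{"hand": 0.04,"dx": 0,"dy": 0,"dz": 0,"wx": 0,"wy": 0,"wz": 0}])

```text
time: 8.88
eef_pos: [0.5243, -0.1578, 0.0829]
tool_rot: [[0.98, -0.197, 0.002], [-0.197, -0.98, -0.001], [0.002, 0.0, -1.0]]
force: [-2.6, 1.1, 8.5]
finger_gap: 0.0541
grasp_force: 76.4
```

```bash
python3 - <<'E'
from h import *
s=snap('scene','s3.png'); import st
cv2.imwrite('pics/c3.png',cv2.resize(s[210:340,180:310],(560,560),interpolation=2))
E
```

```text
eef_pos [ 0.5242 -0.1578  0.0829]
force [-2.6945  0.8662  8.8584]
wrist_torque [0.1933 0.3771 0.0593]
finger_gap 0.0544
```

View pics/c3.png

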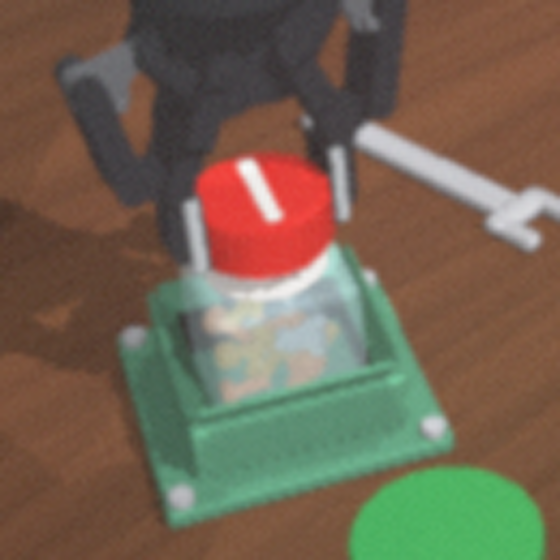

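Seated square and upright in the pocket: the cap bar at (258,190) is parallel to the brace sides, and the floor is reached at the expected height. Now unscrewing.

Request:
arm_command(motion=[{"hand": 0.04,"dx": 0,"dy": 0,"dz": -0.001,"wx": 0,"wy": 0,"wz": 0},{"hand": 0.04,"dx": 0,"dy": 0,"dz": 0,"wx": 0,"wy": 0,"wz": -0.04},{"hand": 0.04,"dx": 0,"dy": 0,"dz": 0,"wx": 0,"wy": 0,"wz": -0.06},{"hand": 0.04,"dx": 0,"dy": 0,"dz": 0,"wx": 0,"wy": 0,"wz": -0.06},{"hand": 0.04,"dx": 0,"dy": 0,"dz": 0,"wx": 0,"wy": 0,"wz": -0.06}], grip_force=90)

```text
time: 9.35
eef_pos: [0.5251, -0.159, 0.0833]
tool_rot: [[1.0, 0.024, 0.003], [0.024, -1.0, -0.002], [0.003, 0.003, -1.0]]
force: [1.2, -4.0, 3.8]
finger_gap: 0.0536
grasp_force: 94.3
```

```bash
python3 st.py
```

```text
eef_pos [ 0.5251 -0.159   0.0833]
force [ 1.2457 -3.9934  3.8449]
wrist_torque [-0.5902  0.0525 -0.381 ]
finger_gap 0.0536
```

Request:
arm_command(motion=[{"hand": 0.04,"dx": 0,"dy": 0,"dz": 0,"wx": 0,"wy": 0,"wz": -0.06},{"hand": 0.04,"dx": 0,"dy": 0,"dz": 0,"wx": 0,"wy": 0,"wz": -0.06},{"hand": 0.04,"dx": 0,"dy": 0,"dz": 0,"wx": 0,"wy": 0,"wz": -0.06},{"hand": 0.04,"dx": 0,"dy": 0,"dz": 0,"wx": 0,"wy": 0,"wz": -0.06},{"hand": 0.04,"dx": 0,"dy": 0,"dz": 0,"wx": 0,"wy": 0,"wz": -0.06}])

```text
time: 9.77
eef_pos: [0.5251, -0.159, 0.0833]
tool_rot: [[0.948, 0.318, 0.004], [0.318, -0.948, -0.002], [0.003, 0.003, -1.0]]
force: [0.7, -4.3, 2.9]
finger_gap: 0.0539
grasp_force: 94.3
```

```bash
python3 st.py
```

```text
eef_pos [ 0.5251 -0.159   0.0833]
force [ 0.6875 -4.2841  2.9013]
wrist_torque [-0.5303 -0.0387 -0.3391]
finger_gap 0.0539
```

Request:
arm_command(motion=[{"hand": 0.04,"dx": 0,"dy": 0,"dz": 0,"wx": 0,"wy": 0,"wz": -0.06},{"hand": 0.04,"dx": 0,"dy": 0,"dz": 0,"wx": 0,"wy": 0,"wz": -0.06},{"hand": 0.04,"dx": 0,"dy": 0,"dz": 0,"wx": 0,"wy": 0,"wz": -0.06},{"hand": 0.04,"dx": 0,"dy": 0,"dz": 0,"wx": 0,"wy": 0,"wz": -0.06},{"hand": 0.04,"dx": 0,"dy": 0,"dz": 0,"wx": 0,"wy": 0,"wz": -0.06}])

```text
time: 10.18
eef_pos: [0.5251, -0.159, 0.0832]
tool_rot: [[0.812, 0.584, 0.004], [0.584, -0.812, -0.002], [0.002, 0.004, -1.0]]
force: [0.2, -2.6, 2.6]
finger_gap: 0.0538
grasp_force: 94.3
```

Request:
arm_command(motion=[{"hand": 0.04,"dx": 0,"dy": 0,"dz": 0,"wx": 0,"wy": 0,"wz": -0.06},{"hand": 0.04,"dx": 0,"dy": 0,"dz": 0,"wx": 0,"wy": 0,"wz": -0.06},{"hand": 0.04,"dx": 0,"dy": 0,"dz": 0,"wx": 0,"wy": 0,"wz": -0.06},{"hand": 0.04,"dx": 0,"dy": 0,"dz": 0,"wx": 0,"wy": 0,"wz": -0.06},{"hand": 0.04,"dx": 0,"dy": 0,"dz": 0,"wx": 0,"wy": 0,"wz": 0}])

```text
time: 10.6
eef_pos: [0.5251, -0.1589, 0.0832]
tool_rot: [[0.651, 0.759, 0.003], [0.759, -0.651, -0.002], [0.001, 0.004, -1.0]]
force: [0.7, -2.9, 3.9]
finger_gap: 0.0535
grasp_force: 94.4
```

```bash
python3 - <<'E'
from h import *
s=snap('scene','s4.png'); import st
cv2.imwrite('pics/c4.png',cv2.resize(s[220:330,190:300],(590,590),interpolation=2))
x0,y0,x1,y1=225,243,262,268
h=cv2.cvtColor(s[y0:y1,x0:x1],cv2.COLOR_BGR2HSV)
yy,xx=np.nonzero((h[...,1]<110)&(h[...,2]>170)); w=np.array([plane('scene',(a+x0,b+y0),.112)[:2] for a,b in zip(xx,yy)]); print(len(xx),xx.mean()+x0,yy.mean()+y0)
d=np.linalg.eigh(np.cov(w.T)); e=d[1][:,1]; print('bar yaw',np.degrees(np.arctan2(e[1],e[0])),d[0])
E
```

```text
eef_pos [ 0.5251 -0.1588  0.0832]
force [ 1.6227 -4.1895  4.6862]
wrist_torque [-0.6641 -0.1142 -0.2218]
finger_gap 0.0536
47 246.8936170212766 256.5744680851064
bar yaw 128.84462958753022 [4.55986421e-05 2.36375068e-04]
```

View pics/c4.png

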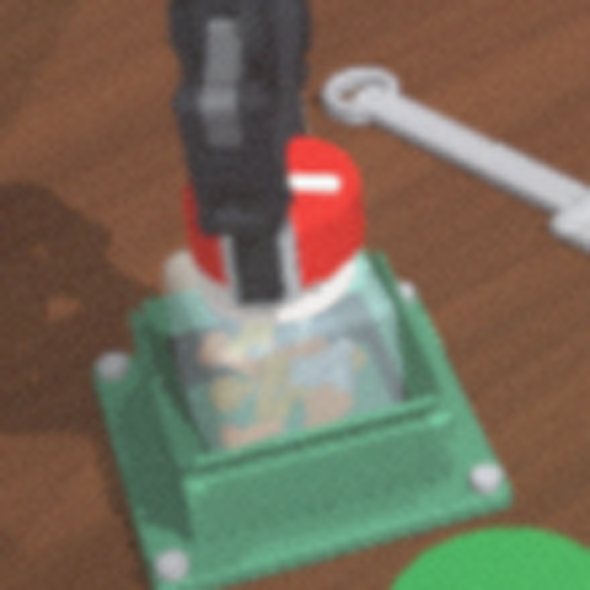

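Request:
arm_command(motion=[{"hand": 0.04,"dx": 0,"dy": 0,"dz": 0,"wx": 0,"wy": 0,"wz": -0.05},{"hand": 0.04,"dx": 0,"dy": 0,"dz": 0,"wx": 0,"wy": 0,"wz": -0.04},{"hand": 0.04,"dx": 0,"dy": 0,"dz": 0,"wx": 0,"wy": 0,"wz": 0}])

```text
time: 10.9
eef_pos: [0.525, -0.1587, 0.0832]
tool_rot: [[0.581, 0.814, 0.003], [0.814, -0.581, -0.002], [0.0, 0.004, -1.0]]
force: [1.5, -4.2, 6.3]
finger_gap: 0.0539
grasp_force: 94.6
```

Request:
arm_command(motion=[{"hand": 0.04,"dx": 0,"dy": 0,"dz": -0.001,"wx": 0,"wy": 0,"wz": 0},{"hand": 0.04,"dx": 0,"dy": 0,"dz": -0.001,"wx": 0,"wy": 0,"wz": 0},{"hand": 0.04,"dx": 0,"dy": 0,"dz": -0.001,"wx": 0,"wy": 0,"wz": 0},{"hand": 0.04,"dx": 0,"dy": 0,"dz": 0,"wx": 0,"wy": 0,"wz": 0}])

```text
time: 11.23
eef_pos: [0.5232, -0.1571, 0.0846]
tool_rot: [[0.581, 0.814, -0.002], [0.814, -0.581, 0.001], [-0.0, -0.002, -1.0]]
force: [1.7, -0.5, -2.8]
finger_gap: 0.0538
grasp_force: 95.1
```

```bash
python3 st.py
```

```text
eef_pos [ 0.5232 -0.1571  0.0846]
force [ 1.7154 -0.5421 -2.7751]
wrist_torque [-0.1381 -0.3001 -0.1942]
finger_gap 0.0538
```

Request:
arm_command(motion=[{"hand": 0.04,"dx": 0,"dy": 0,"dz": -0.001,"wx": 0,"wy": 0,"wz": 0},{"hand": 0.04,"dx": 0,"dy": 0,"dz": -0.001,"wx": 0,"wy": 0,"wz": 0},{"hand": 0.04,"dx": 0,"dy": 0,"dz": 0,"wx": 0,"wy": 0,"wz": 0}])

```text
time: 11.48
eef_pos: [0.5226, -0.157, 0.0866]
tool_rot: [[0.58, 0.814, -0.003], [0.814, -0.58, 0.001], [-0.001, -0.003, -1.0]]
force: [-0.1, 0.8, -5.0]
finger_gap: 0.0539
grasp_force: 96.0
```

```bash
python3 st.py
```

```text
eef_pos [ 0.5226 -0.157   0.0866]
force [-0.1222  0.8315 -5.0101]
wrist_torque [ 0.0301  0.0193 -0.1679]
finger_gap 0.0539
```

The jar's weight still comes up with the cap, so it is still hooked because of slack and pocket play. I'll set it back down and turn a few degrees more.

Request:
arm_command(motion=[{"hand": 0.04,"dx": 0,"dy": 0,"dz": 0.0015,"wx": 0,"wy": 0,"wz": 0},{"hand": 0.04,"dx": 0,"dy": 0,"dz": 0.0015,"wx": 0,"wy": 0,"wz": 0},{"hand": 0.04,"dx": 0,"dy": 0,"dz": 0.0015,"wx": 0,"wy": 0,"wz": 0},{"hand": 0.04,"dx": 0,"dy": 0,"dz": 0.0005,"wx": 0,"wy": 0,"wz": 0},{"hand": 0.04,"dx": 0,"dy": 0,"dz": 0,"wx": 0,"wy": 0,"wz": 0}])

```text
time: 11.9
eef_pos: [0.5253, -0.1586, 0.0838]
tool_rot: [[0.58, 0.814, 0.004], [0.814, -0.58, -0.002], [0.001, 0.004, -1.0]]
force: [-0.1, -2.9, 3.6]
finger_gap: 0.0537
grasp_force: 97.0
```

Request:
arm_command(motion=[{"hand": 0.04,"dx": 0,"dy": 0,"dz": 0,"wx": 0,"wy": 0,"wz": -0.05},{"hand": 0.04,"dx": 0,"dy": 0,"dz": 0,"wx": 0,"wy": 0,"wz": -0.04},{"hand": 0.04,"dx": 0,"dy": 0,"dz": 0,"wx": 0,"wy": 0,"wz": 0}])

```text
time: 12.15
eef_pos: [0.5252, -0.1585, 0.0838]
tool_rot: [[0.504, 0.863, 0.004], [0.863, -0.504, -0.002], [0.0, 0.004, -1.0]]
force: [0.2, -1.7, 5.1]
finger_gap: 0.0538
grasp_force: 96.9
```

```bash
python3 - <<'E'
import st
from h import *
s=snap('scene','s5.png')
cv2.imwrite('pics/c5.png',cv2.resize(s[220:330,190:300],(590,590),interpolation=2))
E
```

```text
eef_pos [ 0.5252 -0.1585  0.0838]
force [ 0.2075 -1.7269  5.1403]
wrist_torque [-0.3586 -0.0835 -0.2417]
finger_gap 0.0538
```

View pics/c5.png

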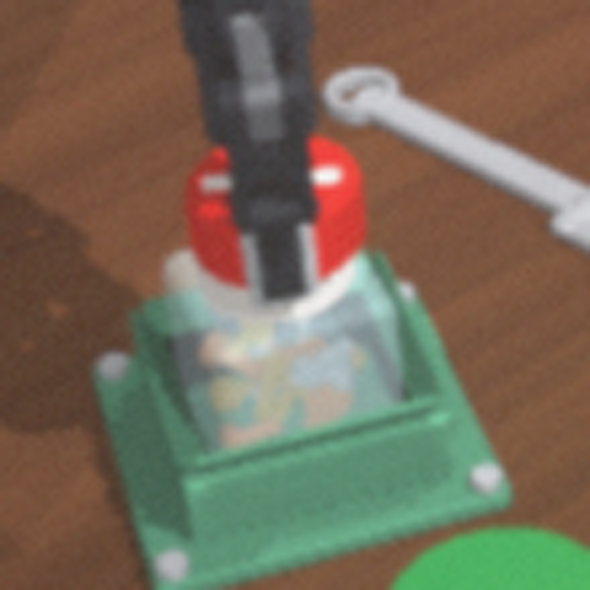

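```bash
python3 - <<'E'
from h import *
f=590/110
a,b=[plane('scene',(190+(x+.5)/f-.5,220+(y+.5)/f-.5),.113) for x,y in((202,184),(338,175))]
print(a,b,np.degrees(np.arctan2(*(b-a)[[1,0]])))
f=560/130
a,b=[plane('scene',(180+(x+.5)/f-.5,210+(y+.5)/f-.5),.113) for x,y in((243,165),(277,215))]
print(a,b,np.degrees(np.arctan2(*(b-a)[[1,0]])))
E
```

```text
[ 0.51431451 -0.17519128  0.113     ] [ 0.5414787  -0.14149612  0.113     ] 51.12511059110608
[ 0.5104845  -0.15401368  0.113     ] [ 0.54780294 -0.16478802  0.113     ] -16.104151674868984
```

Request:
arm_command(motion=[{"hand": 0.04,"dx": 0,"dy": 0,"dz": -0.001,"wx": 0,"wy": 0,"wz": 0},{"hand": 0.04,"dx": 0,"dy": 0,"dz": -0.0015,"wx": 0,"wy": 0,"wz": 0},{"hand": 0.04,"dx": 0,"dy": 0,"dz": -0.0015,"wx": 0,"wy": 0,"wz": 0},{"hand": 0.04,"dx": 0,"dy": 0,"dz": 0,"wx": 0,"wy": 0,"wz": 0},{"hand": 0.04,"dx": 0,"dy": 0,"dz": 0,"wx": 0,"wy": 0,"wz": 0}])

```text
time: 12.62
eef_pos: [0.5229, -0.1573, 0.0854]
tool_rot: [[0.505, 0.863, -0.002], [0.863, -0.505, 0.001], [-0.001, -0.003, -1.0]]
force: [0.6, -1.1, -5.8]
finger_gap: 0.0537
grasp_force: 96.0
```

```bash
python3 st.py
```

```text
eef_pos [ 0.5229 -0.1573  0.0854]
force [ 0.6417 -1.0899 -5.8388]
wrist_torque [-0.1236 -0.0639 -0.3216]
finger_gap 0.0537
```

The residual twist of about 0.3 N m loads the thread bar, so friction could be carrying the jar. I'll lower it, ease the twist back within the slack, and try again.

Request:
arm_command(motion=[{"hand": 0.04,"dx": 0,"dy": 0,"dz": 0.0015,"wx": 0,"wy": 0,"wz": 0},{"hand": 0.04,"dx": 0,"dy": 0,"dz": 0.0015,"wx": 0,"wy": 0,"wz": 0},{"hand": 0.04,"dx": 0,"dy": 0,"dz": 0,"wx": 0,"wy": 0,"wz": 0.02},{"hand": 0.04,"dx": 0,"dy": 0,"dz": 0,"wx": 0,"wy": 0,"wz": 0.02},{"hand": 0.04,"dx": 0,"dy": 0,"dz": 0,"wx": 0,"wy": 0,"wz": 0}])

```text
time: 13.03
eef_pos: [0.5244, -0.158, 0.0837]
tool_rot: [[0.539, 0.842, 0.002], [0.842, -0.539, -0.001], [0.0, 0.002, -1.0]]
force: [1.3, -2.9, 2.2]
finger_gap: 0.0541
grasp_force: 96.9
```

```bash
python3 st.py
```

```text
eef_pos [ 0.5244 -0.158   0.0837]
force [ 1.2785 -2.9437  2.237 ]
wrist_torque [-0.2534 -0.151  -0.0612]
finger_gap 0.0541
```

Torque is down to 0.06. Lift test again.

Request:
arm_command(motion=[{"hand": 0.04,"dx": 0,"dy": 0,"dz": -0.001,"wx": 0,"wy": 0,"wz": 0},{"hand": 0.04,"dx": 0,"dy": 0,"dz": -0.0015,"wx": 0,"wy": 0,"wz": 0},{"hand": 0.04,"dx": 0,"dy": 0,"dz": -0.0015,"wx": 0,"wy": 0,"wz": 0},{"hand": 0.04,"dx": 0,"dy": 0,"dz": 0,"wx": 0,"wy": 0,"wz": 0},{"hand": 0.04,"dx": 0,"dy": 0,"dz": 0,"wx": 0,"wy": 0,"wz": 0}])

```text
time: 13.45
eef_pos: [0.5238, -0.1577, 0.0874]
tool_rot: [[0.539, 0.842, 0.0], [0.842, -0.539, -0.0], [-0.0, 0.0, -1.0]]
force: [0.4, -1.1, 0.0]
finger_gap: 0.0539
grasp_force: 96.8
```

```bash
python3 st.py
```

```text
eef_pos [ 0.5238 -0.1577  0.0874]
force [ 0.4039 -1.1106  0.0361]
wrist_torque [-0.2159 -0.1181  0.0028]
finger_gap 0.0539
```

Request:
arm_command(motion=[{"hand": 0.04,"dx": 0,"dy": 0,"dz": -0.002,"wx": 0,"wy": 0,"wz": 0},{"hand": 0.04,"dx": 0,"dy": 0,"dz": -0.003,"wx": 0,"wy": 0,"wz": 0},{"hand": 0.04,"dx": 0,"dy": 0,"dz": -0.003,"wx": 0,"wy": 0,"wz": 0},{"hand": 0.04,"dx": 0,"dy": 0,"dz": 0,"wx": 0,"wy": 0,"wz": 0}])

```text
time: 13.78
eef_pos: [0.5239, -0.1576, 0.096]
tool_rot: [[0.539, 0.842, 0.001], [0.842, -0.539, 0.0], [0.0, 0.0, -1.0]]
force: [-0.1, -0.1, -0.9]
finger_gap: 0.0536
grasp_force: 96.8
```

```bash
python3 st.py
```

```text
eef_pos [ 0.5239 -0.1576  0.096 ]
force [-0.0957 -0.1032 -0.8959]
wrist_torque [-0.0285 -0.0418 -0.0241]
finger_gap 0.0536
```

Only the cap's weight now. Lifting straight off.

Request:
arm_command(motion=[{"hand": 0.04,"dx": 0,"dy": 0,"dz": -0.005,"wx": 0,"wy": 0,"wz": 0},{"hand": 0.04,"dx": 0,"dy": 0,"dz": -0.007,"wx": 0,"wy": 0,"wz": 0},{"hand": 0.04,"dx": 0,"dy": 0,"dz": -0.007,"wx": 0,"wy": 0,"wz": 0},{"hand": 0.04,"dx": 0,"dy": 0,"dz": -0.006,"wx": 0,"wy": 0,"wz": 0},{"hand": 0.04,"dx": 0,"dy": 0,"dz": -0.004,"wx": 0,"wy": 0,"wz": 0}])

```text
time: 14.2
eef_pos: [0.5242, -0.1578, 0.1256]
tool_rot: [[0.539, 0.842, 0.002], [0.842, -0.539, -0.001], [0.0, 0.002, -1.0]]
force: [0.9, -0.2, -0.4]
finger_gap: 0.0536
grasp_force: 96.8
```

Request:
arm_command(motion=[{"hand": 0.04,"dx": 0,"dy": 0,"dz": 0,"wx": 0,"wy": 0,"wz": 0},{"hand": 0.04,"dx": 0,"dy": 0,"dz": 0,"wx": 0,"wy": 0,"wz": 0},{"hand": 0.04,"dx": 0,"dy": 0,"dz": 0,"wx": 0,"wy": 0,"wz": 0},{"hand": 0.04,"dx": 0,"dy": 0,"dz": 0,"wx": 0,"wy": 0,"wz": 0}])

```text
time: 14.53
eef_pos: [0.5235, -0.1576, 0.124]
tool_rot: [[0.539, 0.842, -0.001], [0.842, -0.539, 0.0], [-0.0, -0.001, -1.0]]
force: [0.4, -0.1, -0.2]
finger_gap: 0.0541
grasp_force: 96.8
```

```bash
python3 - <<'E'
import st
from h import *
s=snap('scene','s6.png')
cv2.imwrite('pics/c6.png',cv2.resize(s[200:340,180:310],(520,560),interpolation=2))
E
```

```text
eef_pos [ 0.5235 -0.1576  0.124 ]
force [ 0.3922 -0.1458 -0.2223]
wrist_torque [-0.0174 -0.0063  0.0179]
finger_gap 0.0541
```

View pics/c6.png

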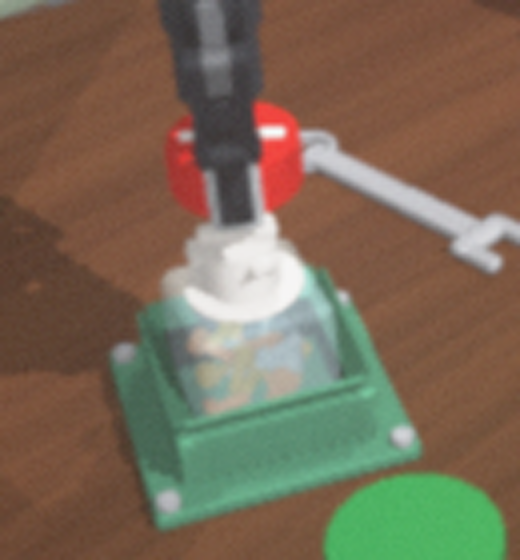

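```bash
python3 - <<'E'
from h import *
def P(p): u=proj('scene',p); return np.round([(u[0]-180)*4+8,(u[1]-200)*4+10]).astype(int).tolist()
for yw in(-23,-18):
    y=np.radians(yw);c,s=np.cos(y),np.sin(y)
    print(yw,[P([.5245+.032*(c*a-s*b),-.159+.032*(s*a+c*b),.074]) for a,b in((-1,-1),(-1,1),(1,-1),(1,1))],'mouth',P([.5245,-.159,.106]))
E
```

```text
-23 [[165, 267], [303, 235], [195, 352], [341, 315]] mouth [244, 233]
-18 [[161, 272], [295, 233], [203, 354], [345, 310]] mouth [244, 233]
```

The cap is held level and clear at (235,160). The jar's shoulder corner (168,272) and mouth (242,232) match a fully seated, upright jar.

```bash
python3 -c "
from bench import ctrl
print(ctrl.hand_in())"
```

```text
the job is handed in; nothing more can be done
None
```

The square jar is seated upright in the brace; I turned the cap about 71° anticlockwise (a bit over a sixth, under a quarter turn), lifted it straight off, and handed in holding it level about 2 cm above the mouth; two lift tests before it came free may have raised the jar 1–3 mm, each time set back down.

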